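Hang the cleaner basket to drip and close the cleaner

ROBOT

A 7-joint arm with a two-finger parallel gripper is mounted at the origin on a cart in front of the work surface, level with it; the furniture and walls round the work are solid. World frame = base frame: x ahead of the robot, y to its left, z up, the work surface at z = 0. Lengths are in m, angles in rad, forces in N, time in s.
With the tool pointing down it reaches from about 0.4 to 0.85 m from the base axis. Payload 10.4 kg.
Tool frame: the origin (TCP) lies on the centre line of the jaws, within the pads' length; the fingertips stand 17 mm ahead of it and the grasp point (between the pads) lies 2 mm behind it; z points along the fingers, y is the line along which they close (so a half turn about z gives the same grasp; the last joint's range is limited). The gripper opens to 85 mm and grips with 20 to 120 N. Pads are 22 mm wide; open, the fingers measure 114 mm over their backs; the gripper's body (76 mm by 85 mm) begins 54 mm behind the grasp point. The pads swing forward as they close: fully open they stand 13 mm farther back than shut.
Start: joints at [-1.314, 0.332, -0.065, 1.46, 0.022, 1.35, -0.088], TCP at [0.173, 0.601, 0.248] pointing down, gripper open.
Joint ranges: [-2.6, 2.6], [-0.5, 2.12], [-1.47, 1.34], [0.16, 2.42], [-1.27, 4.41], [0.06, 2.06], [-2.6, 2.6]. Speed limits (rad/s): [2.22, 2.22, 2.79, 2.79, 3.14, 3.14, 3.14].

INTERFACE

Orientations are given as a unit quaternion [x, y, z, w].
In Python, from cell import r gives the robot as it stands.
- The arm moves only by the tool drive_tool, never from a script. Its argument "moves" is a list of rows, each a list of 5 numbers: the shift along the tool's x, y, z in mm, then the turn about the tool's z in degrees, then the opening, from -1 (shut) to 1 (fully open). In form: [[dx, dy, dz, turn, jaw], ...]. A call has 1 to 8 rows; each row is the pose to reach, as a shift and turn from the pose commanded when the call began, along the tool's axes at that moment; what a row does not reach only later rows make up. A row lasts 1/8 s, in which the tool goes at most 62.5 mm and 10.7 degrees, less where a joint would pass 70% of its speed; a pose out of reach is approached as far as the arm can. A call with a gripper value outside its range is refused whole. The fingers move at their own pace and stop on an object; "newtons" is the grip in N (left out, the last holds). Time passes only in rows, so rows that repeat a pose let the fingers close. It gives the time, the measured TCP pose, the force, the opening and the grip force at its end, in the units of the state.
- r.state(): the state, without advancing time (a new reading comes with each control period).
- r.read_camera(name): name is "side" or "top"; returns a dict with "image" (400x640x3 uint8, red, green, blue), "depth" (400x640 float32, m along the optical axis (not along the pixel's ray), 0 where there is no reading), "fx", "fy", "cx", "cy" (pixels), "R" (3x3) and "t" (3): a world point X has camera coordinates R X + t. Camera axes: x right, y down, z forward; pixel columns grow to the right and rows downward; lengths in m; the calibration is good to about 2 mm. A picture is of the moment at which its call begins.
- r.sign_off(): hands the job in; it is judged then, once.
The state is a dict: "time_s": time; "qpos": joint angles; "dq": joint speeds; "tau": joint torques, N m; "position": TCP position; "orientation": TCP orientation; "contact_force": force on the tool from outside, world axes, zero at the start; "torque": the same for the moment, N m; "gripper_width": finger opening in m; "finger_force": force on a finger pad.
Only numpy, scipy, OpenCV 4.12 (cv2) and the standard library are available. Lean on these libraries where they do the work, as an engineer would, in place of code of your own. Each camera call takes 0.05 s, during which the arm holds its last target. There are 200 camera calls.

TASK

The spectacles are clean: lift the wire basket out of the ultrasonic cleaner and hang it by its bail on both prongs of the drip stand. Then close the cleaner: take the steel lid from its sloping rest, tuck its tongue edge under the brow of the console, lower the other edge and press it down until the spring clip snaps over it, so that the lid lies flat on the rim; let go and leave the other things on the bench as they stand.

Things in the scene. Friction and masses are not known exactly. Their poses are not given: they have to be found in the camera images.
- cleaner: Ultrasonic cleaner, fixed, drained: white tub 184 (x) x 132 (y, from -62 to +70 mm) with a grey console 125 mm high along its +y side (to y = 104). Origin: on the bench under the centre of the tub's mouth; x along the mouth's long side, y toward the console, z up. Inside, the tub floor lies 35 mm over the bench. A spring clip stands at the -y side.
- mouth (a point): Centre of the cleaner's open mouth, level with the rim's top, 95 mm over the bench; axes as the cleaner's. Mouth 156 (x) x 92 (y) mm; the rim round it is flat. When the lid is closed its origin is here (within a few mm) with the same axes.
- slot (a point): Foot of the slot's stop, mid-length, on the rim's level, 70 mm toward the console from the mouth's centre; axes as the cleaner's. The slot takes the lid's tongue edge: between the rim below and the console's brow above, 12 mm high, 18 mm deep (brow edge at y = 52 of the cleaner), 176 mm long between its cheeks. The brow is 18 mm thick, top 30 mm over the rim.
- clip (a joint): Spring clip, a bent strip 34 mm wide, hinged at y = -72, z = 58 mm of the cleaner. 0 = at rest, positive (rad) = pushed outward, to 0.35. At rest its tip is at y = -53, z = 104.5; a slippery white ramp rises outward from it to y = -66, z = 126. The lid's edge pushed down the ramp (about 6 N there, 13 N at the handle) swings it out 0.12; then it springs back over the lid.
- lid: Loose steel lid, 0.17-0.29 kg, plate 172 (x) x 125 (y) x 4 mm; z out of its top. Origin: on the plate's underside, below the handle. Tongue edge at y = +67, clip edge at y = -58. Ribs beneath, 9 mm high, enter the mouth with 2.5 mm play: along both short sides (outer faces x = +-75.5, y from -43 to +37) and the clip side (outer face y = -43.5). Starts tilted 35 deg on the rest, tongue edge down.
- tongue (a point): Middle of the lid's tongue edge, on its underside: 67 mm toward +y from the lid's origin; axes as the lid's. Closed, it lies about 3 mm short of the slot's stop. A level lid cannot get under the brow past clip and ribs: it goes in tilted (10 to 28 deg, clip edge up).
- handle (a point): Centre of the lid's black handle bar, 29 mm above the lid's underside (25 over its top); axes as the lid's. The bar runs along x: 104 long x 15 wide x 14 high, on two posts at x = +-43 mm, free beneath. With the lid closed the console's brow is 52 mm from it.
- lid_rest: Fixed sloping rest for the lid: grey base 130 x 122 mm, two steel rails falling 35 deg toward its own -x (toward the robot), with rubber stop tabs at their foot standing 9 mm over the rails. Origin: on the bench; z up. The lid's origin starts 105 mm above it.
- basket: Loose wire basket 144 (x) x 76 (y) x 46 mm, 0.15 to 0.3 kg, with spectacles fixed in it and a rigid upright bail. Origin: centre of its underside; z up, x along the bail. At the start it stands on the tub floor, so its bail keeps the lid from closing.
- bail (a point): Middle of the bail's top bar, 118 mm above the basket's underside; axes as the basket's: a round steel bar 6 mm thick, straight from x = -52 to +52 mm, with a black flat-sided sleeve 40 long x 12 wide (y) x 20 mm high at its middle to grip; carried fast, the basket swings in the grip.
- drip_stand: Fixed drip stand: grey tray 112 x 112 mm, a post at x = +56 mm of its own frame, and at its top two parallel steel prongs 8 mm thick at y = +-36 mm that point to its -x (roughly to the right and away from the robot). Origin: on the bench under the trough of the prongs; z up.
- hook (a point): Midway between the prongs, level with their top in the trough, 229 mm over the bench; axes as the stand's. Trough flat from x = -10 to +12; to -x the prongs turn up to red ball tips at x = -24, tops 22 mm over the trough; to +x they rise 14 mm to a cross bar at x = +56. The bail hangs across both, along y, either way round, its bar's middle 3 mm above this point.
- lens_cleaner: Bystander: white squeeze bottle with blue cap, 43 mm across, 129 mm tall; origin at its foot.
- spectacles: Bystander: brown spectacles lying on the bench behind the vice, 43 x 140 x 19 mm; origin under the middle.
- screw_tin: Bystander: round flat tin, 57 mm across, 28 mm high; origin under the middle.

How it is judged:
On the way:
1. the basket hangs by its bail on both prongs of the drip stand, let go (x of bail in the frame of hook between -0.022 and 0.042 m and y of bail in the frame of hook between -0.022 and 0.022 m and z of bail in the frame of hook between -0.002 and 0.016 m and angle between the x axis of basket and the y axis of drip_stand, either way round below 0.2 rad and angle between basket's own z axis and vertical below 0.15 rad and linear speed of basket below 0.05 m/s and contact force between basket and the arm below 0.1 N), for 0.2 s.
At the end, for the whole second after the job is handed in: The basket hangs released and upright with its bail in the trough of both prongs; the lid is released, centred on the mouth within 6 mm, its underside within 3 mm of the rim, level within 0.03 rad, and the clip has sprung back over its edge (within 0.06 rad of rest) (all of step 1 and x of lid in the frame of cleaner between -0.006 and 0.006 m and y of lid in the frame of cleaner between -0.006 and 0.006 m and z of lid in the frame of cleaner between 0.092 and 0.098 m and angle between lid's own z axis and vertical below 0.03 rad and value of joint clip below 0.06 rad and linear speed of lid below 0.02 m/s and contact force between lid and the arm below 0.1 N); the robot touches nothing.
It fails at once if the bottle of lens cleaner is pushed more than 30 mm or tipped over (distance of lens_cleaner from where it was at the start of the episode above 0.03 m or angle between lens_cleaner's own z axis and vertical above 0.5 rad).
It fails at once if the brown spectacles on the bench is pushed more than 30 mm or tipped over (distance of spectacles from where it was at the start of the episode above 0.03 m or angle between spectacles's own z axis and vertical above 0.5 rad).
It fails at once if the screw tin is pushed more than 30 mm or tipped over (distance of screw_tin from where it was at the start of the episode above 0.03 m or angle between screw_tin's own z axis and vertical above 0.5 rad).
It also fails if it takes over 58 s, if anything falls off the work surface, if the arm or the gripper's body presses on something with over 40 N, if the wrist force passes 120 N, or if a joint passes its speed limit or range.

## Working session

There is one attempt and no reset: what is moved stays moved. The work goes in short steps, Python scripts to look and compute and a tool call to move; the robot and the scene stay as the last step left them, time stands still between calls to the robot, and variables do not carry over. Pictures are saved under pics/ and viewed, at most 10 in all, crops included, and the job is handed in when it is done.

Besides the shell and the picture viewer there is one more tool, called after "Call:" in YAML: its name, and indented under it one key for each argument. drive_tool: Moves the arm, as the interface text tells. Its arguments: {"type":"object","properties":{"moves":{"type":"array"},"newtons":{"type":"number"}},"required":["moves"]}

```bash
mkdir -p pics; ls
cat > h.py <<'E'
import numpy as np, cv2
from scipy.spatial.transform import Rotation as Ro
from cell import r
def cam(n,save=None):
    c=r.read_camera(n)
    if save: cv2.imwrite('pics/'+save,c['image'][:,:,::-1])
    return c
def world(c):
    v,u=np.mgrid[:400,:640]; d=c['depth']
    P=np.stack([(u-c['cx'])/c['fx']*d,(v-c['cy'])/c['fy']*d,d],-1)
    return (P-np.array(c['t']))@np.array(c['R'])   # R^T (p-t)
def st():
    s=r.state(); print(s['time_s'],np.round(s['position'],4),np.round(s['orientation'],4),np.round(s['contact_force'],1),s['gripper_width'],s['finger_force'],np.round(s['qpos'],2)); return s
E
python3 - <<'E'
from h import *
s=st(); print(Ro.from_quat(s['orientation']).as_matrix().round(3))
for n in('top','side'):
    c=cam(n,n+'0.png'); np.savez(n+'0.npz',**c); print(n,c['fx'],c['cx'],c['cy'],np.round(c['R'],3).tolist(),np.round(c['t'],3), 'pos',np.round(-np.array(c['R']).T@c['t'],3))
E
```

```text
pics
0.0 [0.1725 0.6003 0.2475] [ 1.394e-01  9.902e-01 -8.000e-04 -1.000e-04] [-0.4  0.5  0.4] 0.08562835538819562 0.0 [-1.31  0.33 -0.06  1.46  0.02  1.35 -0.09]
[[-0.961  0.276 -0.   ]
 [ 0.276  0.961 -0.001]
 [-0.    -0.002 -1.   ]]
top 474.9713095934985 314.47760377872606 195.0617300875481 [[-0.041, -0.999, 0.011], [-0.885, 0.032, -0.464], [0.463, -0.029, -0.886]] [0.032 0.546 0.952] pos [0.044 0.042 1.097]
side 402.0351836509815 324.29357867149514 200.32006168728938 [[-0.994, -0.109, 0.018], [-0.066, 0.46, -0.885], [0.089, -0.881, -0.464]] [0.529 0.177 1.062] pos [0.444 0.912 0.64 ]
```

View pics/top0.png

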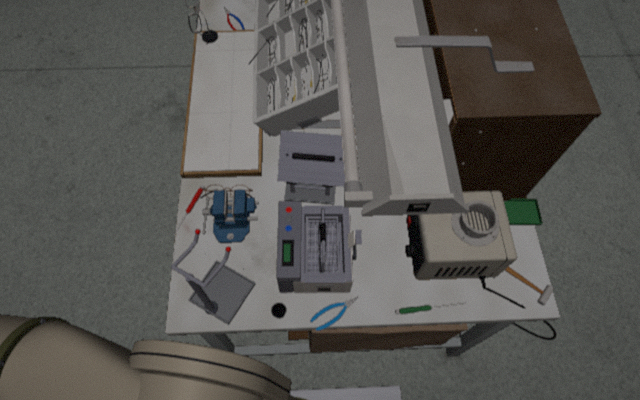

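View pics/side0.png

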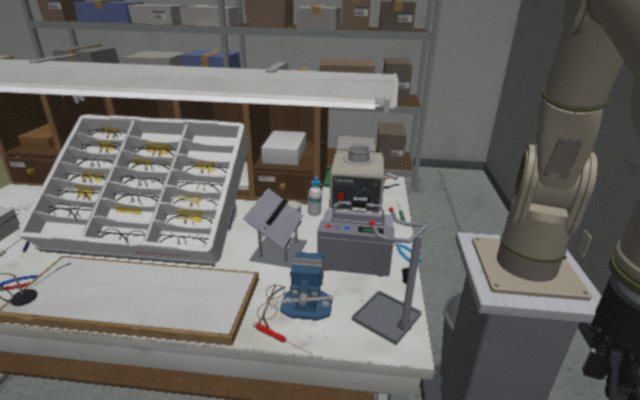

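The top view shows the cleaner at about (320,248) with the bail sleeve at (323,230). The lid is on its rest at (312,157), with the handle at (314,157). The stand's tips are at (197,232) and (228,249), and its tray is at (222,290). The console is on the left, which is +y.

Run:
```python
from h import *
cs={n:dict(np.load(n+'0.npz')) for n in('top','side')}
W={n:world(c) for n,c in cs.items()}
t=cs['top'];Wt=W['top'];Ws=W['side']
def rect(P,name):
    P=P[:,:2]; c,wh,a=cv2.minAreaRect((P*1000).astype(np.float32)); print(name,len(P),np.round(c,1),np.round(wh,1),round(a,2))
def box(Wp,x0,x1,y0,y1,z0,z1): return (Wp[...,0]>x0)&(Wp[...,0]<x1)&(Wp[...,1]>y0)&(Wp[...,1]<y1)&(Wp[...,2]>z0)&(Wp[...,2]<z1)
for p in[(289,210),(323,230),(314,157),(197,232),(228,249),(222,290),(346,210),(345,285),(282,285),(356,238)]:
    print(p,Wt[p[1],p[0]].round(3))
for n in W:
    img=cs[n]['image'].astype(int); red=(img[...,0]>130)&(img[...,1]<60)&(img[...,2]<60)
    k,l,s,ce=cv2.connectedComponentsWithStats(red.astype(np.uint8))
    for i in range(1,k):
        if s[i,4]>4: print(n,'red',ce[i].round(1),s[i,4],np.median(Wp:=W[n][l==i],axis=0).round(3))
cx,cy=Wt[240,320,:2]
m=box(Wt,.3,.8,-.15,.2,.12,.13);rect(Wt[m],'ztop.125')
m=box(Wt,.3,.8,-.15,.2,.09,.1);rect(Wt[m],'rim')
for z in(.093,): pass
m=box(Ws,.3,.8,-.15,.2,.12,.13);rect(Ws[m],'ztop side')
m=box(Wt,.2,.6,.15,.45,.002,.02);rect(Wt[m],'tray')
```

```text
(289, 210) [0.516 0.07  0.125]
(323, 230) [ 0.447 -0.003  0.163]
(314, 157) [0.044 0.042 1.097]
(197, 232) [0.415 0.245 0.248]
(228, 249) [0.377 0.183 0.251]
(222, 290) [0.372 0.234 0.002]
(346, 210) [ 0.527 -0.063  0.092]
(345, 285) [ 0.353 -0.05   0.071]
(282, 285) [0.358 0.09  0.072]
(356, 238) [ 0.441 -0.077  0.126]
top red [288.4 209.2] 21 [0.518 0.072 0.125]
top red [196.5 231. ] 6 [0.417 0.245 0.25 ]
top red [227.5 248. ] 6 [0.38  0.184 0.249]
side red [390.6 209.2] 5 [0.381 0.188 0.247]
side red [371.8 222.4] 13 [0.419 0.247 0.249]
side red [328.  225.5] 6 [0.518 0.07  0.127]
side red [ 23.6 284.6] 7 [1.221 0.244 0.009]
side red [ 11.6 286.9] 14 [1.244 0.255 0.009]
side red [269.8 332.1] 134 [0.613 0.318 0.012]
ztop.125 2575 [579.7  12.7] [443.9 191.4] 2.18
rim 2304 [575.1  57.4] [278.4 439.8] 87.64
ztop side 1291 [581.6  12.2] [442.2 193.8] 2.39
tray 2524 [440.5 254.4] [320.6 207.9] 0.8
```

Run:
```python
from h import *
cs={n:dict(np.load(n+'0.npz')) for n in('top','side')}
W={n:world(c) for n,c in cs.items()}
def box(Wp,x0,x1,y0,y1,z0,z1): return (Wp[...,0]>x0)&(Wp[...,0]<x1)&(Wp[...,1]>y0)&(Wp[...,1]<y1)&(Wp[...,2]>z0)&(Wp[...,2]<z1)
def rect(P,name):
    P=P[:,:2]; c,wh,a=cv2.minAreaRect((P*1000).astype(np.float32)); print(name,len(P),np.round(c,1),np.round(wh,1),round(a,2))
for n in W:
    w=W[n];img=cs[n]['image'].astype(int)
    rect(w[box(w,.33,.56,.04,.12,.121,.129)],n+' console')
    rect(w[box(w,.33,.56,-.08,.045,.091,.099)],n+' rim')
    b=img.max(-1)<50
    m=b&box(w,.38,.52,-.04,.04,.14,.18); P=w[m]; rect(P,n+' sleeve'); print(P.mean(0).round(4),P.max(0),P.min(0))
    m=box(w,.36,.52,-.04,.04,.145,.18); P=w[m]; rect(P,n+' bail'); 
    m=box(w,.55,.85,-.1,.15,.06,.25)
    if n=='top': m&=box(w,.55,.85,-.07,.12,.06,.25)
    P=w[m]; 
    # plane by ransac
    rng=np.random.default_rng(0);best=None
    for _ in range(300):
        q=P[rng.choice(len(P),3,0)]; nn=np.cross(q[1]-q[0],q[2]-q[0]); nn/=np.linalg.norm(nn)+1e-12
        k=abs((P-q[0])@nn)<.003
        if best is None or k.sum()>best.sum(): best=k
    Q=P[best]; c=Q.mean(0); nn=np.linalg.svd(Q-c)[2][2]; nn*=np.sign(nn[2])
    print(n,'lid plane',best.sum(),len(P),c.round(4),nn.round(3),'tilt',np.degrees(np.arccos(nn[2])).round(1))
    # in-plane axes: ylid downhill
    h=nn[:2]/np.linalg.norm(nn[:2]); print('azimuth downhill',np.degrees(np.arctan2(h[1],h[0])))
    y=np.r_[h,0]; y-=nn*(y@nn); y/=np.linalg.norm(y); x=np.cross(y,nn)
    uv=np.c_[(Q-c)@x,(Q-c)@y]; cc,wh,a=cv2.minAreaRect((uv*1000).astype(np.float32)); print('lid rect',cc,wh,a, 'center world',(c+x*cc[0]/1000+y*cc[1]/1000).round(4))
    m2=m&b; H=w[m2]; 
    d=(H-c)@nn; H=H[(d>.01)&(d<.04)]; print('handle pts',len(H),H.mean(0).round(4) if len(H) else '')
    if len(H): rect(H,'handle'); print(H.min(0),H.max(0))
```

```text
top console 1732 [448.5  72.3] [ 51.2 184.7] 88.43
top rim 1417 [445.8 -15.5] [121.1 187.3] 89.15
top sleeve 95 [445.9  -2.1] [10.6 38.4] 87.67
[ 0.4454 -0.0024  0.1604] [0.46493242 0.00299049 0.16612222] [ 0.42668736 -0.00803151  0.14352816]
top bail 191 [443.5  -2. ] [ 10.7 119.2] 87.72
top lid plane 2429 5470 [0.6662 0.0147 0.1062] [-0.571  0.078  0.817] tilt 35.2
azimuth downhill 172.24866598026802
lid rect (-2.978271484375, -47.66004180908203) (165.8942108154297, 233.44203186035156) 0.5327350497245789 center world [0.7044 0.0065 0.1337]
handle pts 227 [0.6504 0.0103 0.1334]
handle 227 [652.1  10.2] [101.4  16.2] 83.16
[ 0.63880396 -0.04022794  0.12642143] [0.66474137 0.06022179 0.13961288]
side console 830 [450.6  70.8] [ 57.5 181.8] 87.24
side rim 420 [446.  -40.3] [ 78.  186.7] 88.55
side sleeve 81 [447.6   1.4] [10.5 37.6] 86.57
[0.4483 0.0016 0.1577] [0.46641627 0.007619   0.16466234] [ 0.42877747 -0.00435259  0.14934964]
side bail 201 [ 4.487e+02 -2.000e-01] [123.7  15.9] 0.3
side lid plane 1716 4589 [0.6702 0.0157 0.1092] [-0.569  0.076  0.819] tilt 35.0
azimuth downhill 172.35056018281642
lid rect (-9.559326171875, -58.09886169433594) (257.76141357421875, 176.6737518310547) 89.79366302490234 center world [ 7.161e-01 -1.000e-04  1.426e-01]
handle pts 101 [0.6544 0.0252 0.1331]
handle 101 [651.2  14.7] [97.6 19.3] 74.92
[ 0.64202827 -0.03444901  0.1168769 ] [0.67216595 0.0615803  0.13848539]
```

Call:
drive_tool:
  moves:
    - [0,0,-62,0,0.4]
    - [0,0,-90,0,0.4]
    - [-40,-46,-90,-13.5,0.4]
    - [-80,-92,-90,-13.5,0.4]
    - [-120,-140,-90,-13.5,0.4]
    - [-160,-187,-90,-13.5,0.4]
    - [-200,-234,-90,-13.5,0.4]
    - [-240,-281,-90,-13.5,0.4]

```text
time_s: 1.1
position: [0.3261, 0.2622, 0.3381]
orientation: [0.022, 1.0, 0.0, -0.0]
contact_force: [1.3, 0.9, -0.4]
gripper_width: 0.0597
finger_force: 0.0
```

```bash
cat >> h.py <<'E'
def to(x,y,z,close):
    "tool-frame shift to world TCP target; close = azimuth deg of closing axis"
    s=st(); R=Ro.from_quat(s['orientation']).as_matrix(); d=np.array([x,y,z])-s['position']
    a=np.degrees(np.arctan2(R[1,1],R[0,1])); w=(close-a+90)%180-90
    print('closing az',a.round(2),'MOVE',(R.T@d*1000).round(1),'turn',(-w).round(1))
E
python3 -c "
from h import *
to(.4465,-.001,.26,87.5)"
```

```text
1.1 [0.3261 0.2622 0.3381] [ 2.220e-02  9.998e-01  2.000e-04 -1.000e-04] [ 1.3  0.9 -0.4] 0.05974419572938297 0.0 [-0.96 -0.18  0.15  1.82  0.03  1.5   0.71]
closing az 87.46 MOVE [-131.9 -257.7   78.1] turn -0.0
```

Call:
drive_tool:
  moves:
    - [-30,-55,0,0,0.4]
    - [-58,-110,0,0,0.4]
    - [-86,-165,0,0,0.4]
    - [-112,-220,0,0,0.4]
    - [-132,-258,20,0,0.4]
    - [-132,-258,78,0,0.4]
    - [-132,-258,120,0,0.4]
    - [-132,-258,120,0,0.4]

```text
time_s: 2.1
position: [0.4443, 0.0004, 0.2162]
orientation: [0.022, 1.0, -0.001, -0.003]
contact_force: [-0.1, 0.3, -0.4]
gripper_width: 0.0599
finger_force: 0.0
```

```bash
python3 -c "
from h import *
to(.4465,-.001,.151,87.5)
for n in('top','side'):
    c=cam(n); w=world(c); x=c['image']
    R,t=np.array(c['R']),np.array(c['t']); p=R@np.array([.4465,-.001,.16])+t; u,v=int(c['fx']*p[0]/p[2]+c['cx']),int(c['fy']*p[1]/p[2]+c['cy'])
    k=x[v-60:v+60,u-80:u+80,::-1]; globals()[n]=cv2.resize(k,None,fx=3.5,fy=3.5)
cv2.imwrite('pics/g1.png',np.vstack([cv2.resize(top,(400,300)),cv2.resize(side,(400,300))]))
"
```

```text
2.1 [4.443e-01 4.000e-04 2.162e-01] [ 2.230e-02  9.997e-01 -9.000e-04 -2.500e-03] [-0.1  0.3 -0.4] 0.0598874028198999 0.0 [-0.73 -0.09  0.61  1.98  0.05  1.24  1.38]
closing az 87.45 MOVE [-2.6 -1.2 65.1] turn -0.0
```

View pics/g1.png

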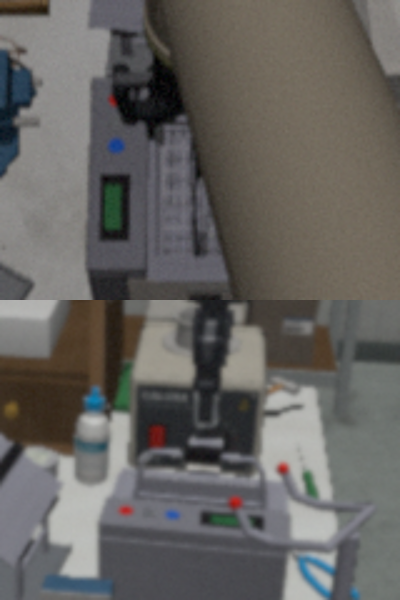

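The side crop shows the gripper directly over the black sleeve, at (208,445). I'll descend and grip.

Call:
drive_tool:
  moves:
    - [-2,-1,40,0,0.4]
    - [-2,-1,65,0,0.4]
    - [-2,-1,65,0,0.4]
    - [-2,-1,65,0,-1]
    - [-2,-1,65,0,-1]
    - [-2,-1,65,0,-1]
    - [-2,-1,65,0,-1]
    - [-2,-1,55,0,-1]
  newtons: 70

```text
time_s: 3.2
position: [0.4474, -0.0003, 0.163]
orientation: [0.022, 1.0, -0.0, -0.001]
contact_force: [1.2, 0.4, -2.2]
gripper_width: 0.0107
finger_force: 68.8
```

Call:
drive_tool:
  moves:
    - [0,0,-20,0,-1]
    - [0,0,-40,0,-1]
    - [0,0,-60,0,-1]
    - [0,0,-80,0,-1]
    - [0,0,-100,0,-1]
    - [0,0,-112,0,-1]
    - [0,0,-112,0,-1]

```text
time_s: 4.08
position: [0.4483, -0.0002, 0.2758]
orientation: [0.022, 1.0, 0.0, 0.0]
contact_force: [0.2, 0.5, -3.4]
gripper_width: 0.0108
finger_force: 68.9
```

```bash
python3 -c "
from h import *
cam('side','lift.png')
h=np.array([.379,.229]); xa=np.array([-.848,.53])
p=h-xa*.10
print('pre',p); to(p[0],p[1],.265,148)
to(h[0],h[1],.265,148)"
```

```text
pre [0.4638 0.176 ]
4.125 [ 4.48e-01 -3.00e-04  2.75e-01] [ 2.210e-02  9.998e-01  1.000e-04 -1.000e-04] [ 0.4 -0.5 -3.7] 0.01067697842431009 68.90110373497009 [-0.74 -0.13  0.59  1.89  0.07  1.37  1.36]
closing az 87.47 MOVE [ -8.  176.8  10.1] turn -60.5
4.125 [ 4.48e-01 -3.00e-04  2.75e-01] [ 2.210e-02  9.998e-01  1.000e-04 -1.000e-04] [ 0.4 -0.5 -3.7] 0.01067697842431009 68.90110373497009 [-0.74 -0.13  0.59  1.89  0.07  1.37  1.36]
closing az 87.47 MOVE [ 79.  226.   10.1] turn -60.5
```

View pics/lift.png

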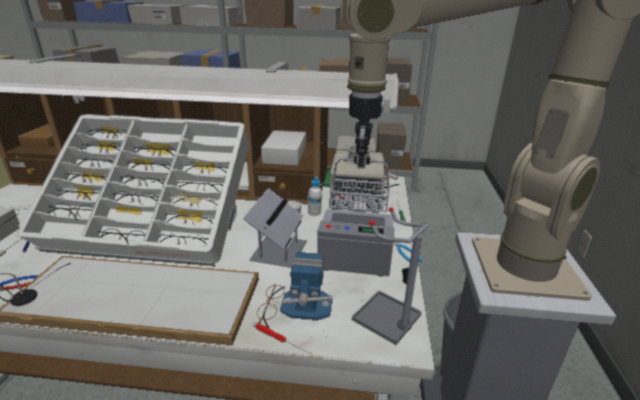

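The basket is gripped and clear of the tub. Next I turn it while moving to the tip side of the stand.

Call:
drive_tool:
  moves:
    - [0,22,0,-10,-1]
    - [-2,45,0,-20,-1]
    - [-4,68,0,-30,-1]
    - [-6,91,0,-40,-1]
    - [-8,114,0,-50,-1]
    - [-8,137,0,-60.5,-1]
    - [-8,160,0,-60.5,-1]
    - [-8,177,0,-60.5,-1]

```text
time_s: 5.12
position: [0.4636, 0.1774, 0.2747]
orientation: [-0.483, 0.876, -0.0, -0.0]
contact_force: [-0.1, 0.3, -2.8]
gripper_width: 0.0109
finger_force: 68.8
```

Call:
drive_tool:
  moves:
    - [0,0,0,0,-1]
    - [0,20,0,0,-1]
    - [0,45,0,0,-1]
    - [0,70,0,0,-1]
    - [0,90,0,0,-1]
    - [0,100,0,0,-1]
    - [0,100,0,0,-1]
    - [0,100,0,0,-1]

```text
time_s: 6.12
position: [0.3798, 0.2285, 0.2753]
orientation: [-0.484, 0.875, -0.0, 0.0]
contact_force: [-0.6, -0.5, -3.1]
gripper_width: 0.0108
finger_force: 68.8
```

```bash
python3 -c "
from h import *
to(.379,.229,.232,148)
for n in('top','side'):
    c=cam(n); w=world(c); x=c['image']; img=x.astype(int); red=(img[...,0]>120)&(img[...,1]<60)&(img[...,2]<60)
    k,l,s,ce=cv2.connectedComponentsWithStats(red.astype(np.uint8))
    for i in range(1,k):
        if s[i,4]>3: print(n,'red',ce[i].round(1),s[i,4],np.median(w[l==i],axis=0).round(3))
    R,t=np.array(c['R']),np.array(c['t']); p=R@np.array([.379,.229,.23])+t; u,v=int(c['fx']*p[0]/p[2]+c['cx']),int(c['fy']*p[1]/p[2]+c['cy'])
    v=max(v,60);k=x[v-60:v+60,max(u-80,0):u+80,::-1]; globals()[n]=cv2.resize(k,(400,300),interpolation=2)
cv2.imwrite('pics/h1.png',np.vstack([top,side]))
"
```

```text
6.125 [0.3798 0.2285 0.2753] [-4.839e-01  8.751e-01 -1.000e-04  1.000e-04] [-0.6 -0.5 -3.1] 0.010840757157689139 68.78825426101685 [-1.04 -0.12  0.37  1.89  0.04  1.36  1.9 ]
closing az 147.88 MOVE [ 0.   1.  43.3] turn -0.1
top red [288.5 209. ] 26 [0.518 0.071 0.126]
side red [371.9 222.5] 15 [0.419 0.247 0.249]
side red [328.  225.5] 6 [0.518 0.071 0.128]
side red [ 23.  284.9] 11 [1.224 0.245 0.009]
side red [ 11.2 287.2] 20 [1.245 0.255 0.008]
side red [269.7 332.1] 135 [0.613 0.318 0.012]
```

View pics/h1.png

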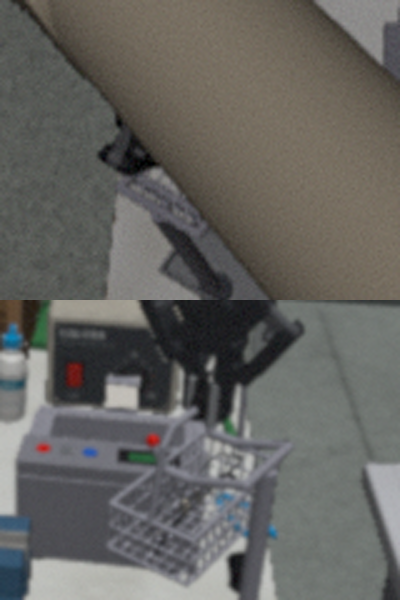

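The side crop shows the bail over both prongs, with the basket body below them and the prongs running through. I'll lower it.

Call:
drive_tool:
  moves:
    - [0,0,15,0,-1]
    - [0,0,30,0,-1]
    - [0,0,36,0,-1]
    - [0,0,40,0,-1]
    - [0,0,43,0,-1]
    - [0,0,43,0,-1]

```text
time_s: 6.98
position: [0.3792, 0.2293, 0.2325]
orientation: [-0.485, 0.875, 0.0, 0.0]
contact_force: [0.6, 0.6, -1.7]
gripper_width: 0.0105
finger_force: 69.1
```

Call:
drive_tool:
  moves:
    - [0,0,2,0,-1]
    - [0,0,2,0,-0.5]
    - [0,0,2,0,-0.1]
    - [0,0,2,0,-0.1]
    - [0,0,-10,0,-0.1]
    - [0,0,-40,0,-0.1]
    - [0,0,-80,0,-0.1]
    - [0,0,-110,0,-0.1]

```text
time_s: 7.98
position: [0.3793, 0.2293, 0.3448]
orientation: [-0.485, 0.875, 0.0, 0.001]
contact_force: [-0.3, -0.7, -1.1]
gripper_width: 0.0386
finger_force: 0.0
```

```bash
python3 -c "
from h import *
to(.651,.012,.25,172.3)
for n in('top','side'):
    c=cam(n); np.savez(n+'1.npz',**c); x=c['image']
    R,t=np.array(c['R']),np.array(c['t']); p=R@np.array([.379,.229,.2])+t; u,v=int(c['fx']*p[0]/p[2]+c['cx']),int(c['fy']*p[1]/p[2]+c['cy'])
    v=max(v,60);k=x[v-60:v+60,max(u-80,0):u+80,::-1]; globals()[n]=cv2.resize(k,(400,300),interpolation=2)
cv2.imwrite('pics/h2.png',np.vstack([top,side]))
"
```

```text
7.975 [0.3793 0.2293 0.3448] [-4.845e-01  8.748e-01  3.000e-04  9.000e-04] [-0.3 -0.7 -1.1] 0.038601310421231216 0.0 [-1.05 -0.14  0.36  1.76  0.05  1.51  1.89]
closing az 147.96 MOVE [  40.2 -345.5   94.9] turn -24.3
```

View pics/h2.png

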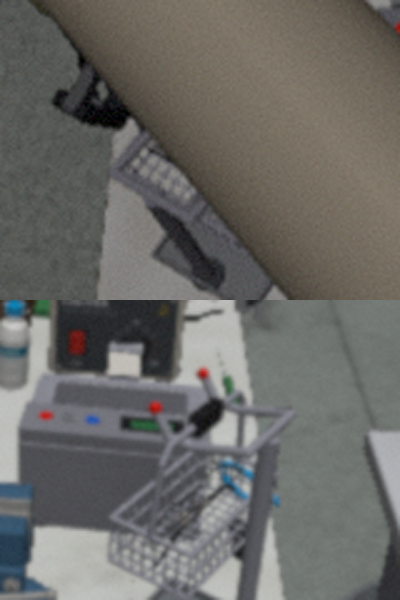

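The basket hangs on both prongs by its sleeve, with the ball tips free at (155,407) and (203,373). Next is the lid. First I check the overhead hood and the bottle near it.

Run:
```python
from h import *
t=dict(np.load('top0.npz'));s=dict(np.load('side0.npz'));a=world(t);b=world(s)
for u,v in[(350,100),(350,190),(380,205),(440,205),(365,20),(430,100),(355,150),(345,60)]: print('top',u,v,a[v,u].round(3))
for u,v in[(390,95),(390,75),(300,75),(250,95),(200,95),(50,75),(316,185),(314,205),(380,105)]: print('side',u,v,b[v,u].round(3))
for w in(a,b):
    m=(w[...,2]>.2)&(w[...,0]>.5)&(w[...,0]<.9)&(abs(w[...,1])<.35); P=w[m]; print(len(P),np.percentile(P,[0,1,50,99,100],axis=0).round(3).tolist())
    for x0 in(.5,.6,.7,.8):
        Q=P[(P[:,0]>x0)&(P[:,0]<x0+.1)]; 
        if len(Q): print(x0,np.percentile(Q,[1,99],axis=0).round(3).tolist())
```

```text
top 350 100 [ 0.596 -0.053  0.41 ]
top 350 190 [ 0.408 -0.039  0.414]
top 380 205 [ 0.373 -0.082  0.427]
top 440 205 [ 0.372 -0.179  0.422]
top 365 20 [ 0.77  -0.094  0.437]
top 430 100 [ 0.563 -0.187  0.446]
top 355 150 [ 0.487 -0.053  0.411]
top 345 60 [ 0.691 -0.051  0.412]
side 390 95 [ 0.389 -0.079  0.417]
side 390 75 [ 0.389 -0.174  0.447]
side 300 75 [ 0.618 -0.133  0.446]
side 250 95 [ 0.725 -0.039  0.412]
side 200 95 [ 0.847 -0.033  0.408]
side 50 75 [ 1.275 -0.09   0.429]
side 316 185 [ 0.582 -0.199  0.106]
side 314 205 [ 0.587 -0.187  0.042]
side 380 105 [ 0.413 -0.033  0.404]
21525 [[0.5, -0.35, 0.2], [0.504, -0.347, 0.217], [0.659, -0.169, 0.413], [0.884, -0.034, 0.451], [0.9, -0.016, 0.456]]
0.5 [[0.501, -0.347, 0.214], [0.599, -0.034, 0.447]]
0.6 [[0.601, -0.347, 0.363], [0.699, -0.035, 0.452]]
0.7 [[0.7, -0.346, 0.208], [0.8, -0.033, 0.451]]
0.8 [[0.8, -0.348, 0.254], [0.898, -0.035, 0.446]]
8366 [[0.5, -0.35, 0.2], [0.506, -0.331, 0.203], [0.767, -0.094, 0.411], [0.897, -0.032, 0.449], [0.9, -0.014, 0.456]]
0.5 [[0.501, -0.333, 0.206], [0.599, -0.032, 0.447]]
0.6 [[0.601, -0.322, 0.394], [0.699, -0.032, 0.452]]
0.7 [[0.701, -0.34, 0.202], [0.8, -0.026, 0.451]]
0.8 [[0.8, -0.306, 0.202], [0.899, -0.033, 0.447]]
```

Run:
```python
from h import *
for n in('side1','top1'):
    w=world(dict(np.load(n+'.npz'))); p=np.array([.3793,.2293,.3448]); d=w-p
    rho=np.linalg.norm(d[...,:2],axis=-1)
    for z in np.arange(-.02,.4,.02):
        m=(rho<.14)&(d[...,2]>z)&(d[...,2]<z+.02)
        if m.sum()>5: Q=d[m]; print(n,round(z,2),m.sum(),'x',np.percentile(Q[:,0],[2,98]).round(3),'y',np.percentile(Q[:,1],[2,98]).round(3),'rho',np.percentile(rho[m],[5,95]).round(3))
```

```text
side1 -0.02 99 x [-0.029  0.029] y [-0.017  0.023] rho [0.019 0.032]
side1 0.0 237 x [-0.03   0.031] y [-0.017  0.024] rho [0.019 0.033]
side1 0.02 286 x [-0.042  0.045] y [-0.018  0.036] rho [0.02 0.05]
side1 0.04 545 x [-0.05   0.052] y [-0.032  0.039] rho [0.02  0.056]
side1 0.06 632 x [-0.055  0.057] y [-0.03   0.043] rho [0.011 0.063]
side1 0.08 801 x [-0.057  0.057] y [-0.025  0.044] rho [0.012 0.065]
side1 0.1 391 x [-0.035  0.035] y [-0.009  0.037] rho [0.012 0.039]
side1 0.12 553 x [-0.034  0.036] y [0.01  0.039] rho [0.036 0.039]
side1 0.14 602 x [-0.035  0.036] y [0.007 0.038] rho [0.035 0.039]
side1 0.16 542 x [-0.035  0.037] y [0.003 0.042] rho [0.03  0.043]
side1 0.18 745 x [-0.039  0.04 ] y [0.009 0.044] rho [0.039 0.044]
side1 0.2 732 x [-0.038  0.039] y [0.01  0.041] rho [0.039 0.042]
side1 0.22 759 x [-0.038  0.039] y [0.009 0.052] rho [0.039 0.047]
side1 0.24 799 x [-0.038  0.038] y [0.009 0.045] rho [0.039 0.044]
side1 0.26 849 x [-0.038  0.039] y [0.01  0.043] rho [0.039 0.044]
side1 0.28 286 x [-0.054  0.04 ] y [0.013 0.047] rho [0.041 0.053]
top1 0.02 66 x [-0.
[... 204 characters left out ...]
32] y [0.016 0.043] rho [0.041 0.068]
top1 0.1 14 x [-0.034 -0.025] y [0.02 0.03] rho [0.039 0.04 ]
top1 0.12 8 x [-0.032 -0.026] y [0.023 0.03 ] rho [0.039 0.04 ]
top1 0.16 17 x [-0.04  -0.028] y [0.02  0.034] rho [0.044 0.045]
top1 0.18 10 x [-0.04  -0.034] y [0.021 0.028] rho [0.044 0.045]
top1 0.28 40 x [-0.091 -0.019] y [-0.011  0.051] rho [0.052 0.088]
top1 0.3 93 x [-0.099 -0.009] y [-0.019  0.06 ] rho [0.052 0.098]
top1 0.32 184 x [-0.13  -0.014] y [-0.045  0.056] rho [0.053 0.132]
top1 0.34 996 x [-0.129 -0.01 ] y [-0.11   0.048] rho [0.054 0.135]
top1 0.36 11422 x [-0.116  0.026] y [-0.097  0.036] rho [0.016 0.131]
top1 0.38 178 x [-0.112 -0.085] y [-0.093 -0.07 ] rho [0.116 0.139]
```

Run:
```python
from h import *
for n in('side0','top0'):
    w=world(dict(np.load(n+'.npz')))
    for x0,x1 in((.42,.48),(.62,.69)):
        for z in np.arange(.36,.46,.01):
            m=(w[...,0]>x0)&(w[...,0]<x1)&(w[...,2]>z)&(w[...,2]<z+.01)&(w[...,1]>-.15)&(w[...,1]<.05)
            if m.sum()>3: print(n,x0,z.round(2),m.sum(),np.percentile(w[m][:,1],[0,5,50,95,100]).round(3))
```

```text
side0 0.42 0.39 64 [-0.04  -0.038 -0.036 -0.033 -0.031]
side0 0.42 0.4 124 [-0.076 -0.073 -0.034 -0.031 -0.03 ]
side0 0.42 0.41 203 [-0.083 -0.081 -0.073 -0.035 -0.032]
side0 0.42 0.42 120 [-0.09  -0.089 -0.084 -0.08  -0.078]
side0 0.42 0.43 119 [-0.099 -0.096 -0.092 -0.088 -0.085]
side0 0.42 0.44 159 [-0.149 -0.145 -0.11  -0.095 -0.091]
side0 0.62 0.39 68 [-0.042 -0.038 -0.036 -0.032 -0.03 ]
side0 0.62 0.4 137 [-0.077 -0.073 -0.035 -0.032 -0.03 ]
side0 0.62 0.41 224 [-0.084 -0.081 -0.073 -0.036 -0.031]
side0 0.62 0.42 133 [-0.091 -0.089 -0.085 -0.08  -0.078]
side0 0.62 0.43 133 [-0.099 -0.097 -0.092 -0.087 -0.086]
side0 0.62 0.44 180 [-0.149 -0.144 -0.109 -0.096 -0.093]
top0 0.42 0.39 134 [-0.068 -0.066 -0.062 -0.059 -0.033]
top0 0.42 0.4 315 [-0.075 -0.073 -0.066 -0.033 -0.03 ]
top0 0.42 0.41 458 [-0.083 -0.08  -0.049 -0.037 -0.033]
top0 0.42 0.42 180 [-0.091 -0.089 -0.085 -0.08  -0.079]
top0 0.42 0.43 184 [-0.098 -0.096 -0.092 -0.088 -0.086]
top0 0.42 0.44 1048 [-0.15  -0.147 -0.123 -0.099 -0.095]
top0 0.62 0.38 5 [-0.06  -0.06  -0.059 -0.059 -0.059]
top0 0.62 0.39 112 [-0.068 -0.065 -0.062 -0.059 -0.033]
top0 0.62 0.4 252 [-0.074 -0.072 -0.065 -0.033 -0.033]
top0 0.62 0.41 395 [-0.081 -0.08  -0.049 -0.038 -0.034]
top0 0.62 0.42 148 [-0.09  -0.089 -0.085 -0.081 -0.08 ]
top0 0.62 0.43 160 [-0.098 -0.096 -0.092 -0.088 -0.087]
top0 0.62 0.44 870 [-0.15  -0.147 -0.123 -0.098 -0.095]
top0 0.62 0.45 8 [-0.15  -0.149 -0.147 -0.144 -0.144]
```

Call:
drive_tool:
  moves:
    - [4,-43,0,10,-0.1]
    - [8,-86,5,20,-0.1]
    - [12,-129,10,30,-0.1]
    - [16,-172,20,40,-0.1]
    - [20,-215,30,50,-0.1]
    - [24,-258,40,60,-0.1]
    - [28,-301,50,70,-0.1]
    - [33,-344,60,80,-0.1]

```text
time_s: 9.07
position: [0.6543, 0.0183, 0.2818]
orientation: [0.193, 0.981, 0.0, -0.0]
contact_force: [0.7, 0.5, 0.2]
gripper_width: 0.0382
finger_force: 0.0
```

Call:
drive_tool:
  moves:
    - [0,0,0,10,-0.1]
    - [0,0,0,20,-0.1]
    - [0,0,0,30,-0.1]
    - [0,0,0,40,-0.1]
    - [0,0,0,50,-0.1]
    - [0,0,0,60,-0.1]
    - [0,0,0,70,-0.1]
    - [0,0,0,75.7,-0.1]

```text
time_s: 10.07
position: [0.6531, 0.0191, 0.2821]
orientation: [0.754, 0.656, -0.0, -0.0]
contact_force: [0.1, -0.8, -1.0]
gripper_width: 0.0385
finger_force: 0.0
```

Run:
```python
from h import *
to(.654,.019,.19,-7.7)
to(.654,.019,.138,-7.7)
print(np.round(r.state()['tau'],2))
for n in('top','side'):
    c=cam(n); x=c['image']; np.savez(n+'2.npz',**c)
    R,t=np.array(c['R']),np.array(c['t']); p=R@np.array([.654,.019,.16])+t; u,v=int(c['fx']*p[0]/p[2]+c['cx']),int(c['fy']*p[1]/p[2]+c['cy'])
    v=max(v,60);k=x[v-60:v+60,max(u-80,0):u+80,::-1]; globals()[n]=cv2.resize(k,(400,300),interpolation=2)
cv2.imwrite('pics/l1.png',np.vstack([top,side]))
```

```text
10.075 [0.6531 0.0191 0.2821] [ 7.545e-01  6.563e-01 -2.000e-04 -2.000e-04] [ 0.1 -0.8 -1. ] 0.038518491485366874 0.0 [-0.77  0.54  1.01  1.37 -0.45  1.48  0.07]
closing az -7.96 MOVE [ 0.   0.9 92.1] turn -0.3
10.075 [0.6531 0.0191 0.2821] [ 7.545e-01  6.563e-01 -2.000e-04 -2.000e-04] [ 0.1 -0.8 -1. ] 0.038518491485366874 0.0 [-0.77  0.54  1.01  1.37 -0.45  1.48  0.07]
closing az -7.96 MOVE [  0.    0.9 144.1] turn -0.3
[ 5.500e-01 -5.722e+01  1.720e+01 -3.610e+01  1.700e-01 -3.000e-02
  9.100e-01]
```

View pics/l1.png

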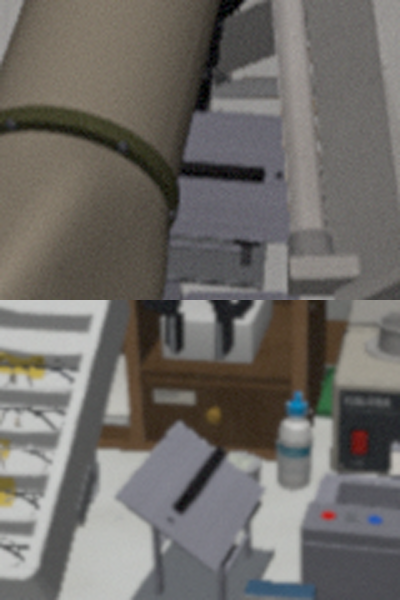

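The gripper is above the handle, in line with the bar. Descending.

Call:
drive_tool:
  moves:
    - [0,1,60,0,-0.1]
    - [0,1,110,0,-0.1]
    - [0,1,135,0,-0.1]
    - [0,1,144,0,-0.1]
    - [0,1,144,0,-0.1]

```text
time_s: 10.8
position: [0.6544, 0.0186, 0.1386]
orientation: [0.753, 0.658, 0.0, 0.0]
contact_force: [-0.2, 0.2, 0.8]
gripper_width: 0.0383
finger_force: 0.0
```

Call:
drive_tool:
  moves:
    - [0,0,0,0,-1]
    - [0,0,0,0,-1]
    - [0,0,0,0,-1]
    - [0,0,0,0,-1]
  newtons: 60

```text
time_s: 11.3
position: [0.6556, 0.0184, 0.1397]
orientation: [0.753, 0.658, 0.001, 0.001]
contact_force: [6.3, 0.1, 6.0]
gripper_width: 0.0165
finger_force: 58.6
```

```bash
cat >> h.py <<'E'
def lid(ctr,n='side',rad=.12,show=False):
    "fit the lid's top plane near ctr from one camera; prints tilt, azimuth of the normal"
    c=cam(n); w=world(c); m=(np.linalg.norm(w-np.array(ctr),axis=-1)<rad); P=w[m]; I=c['image'][m].astype(int)
    g=(abs(I[:,0]-I[:,2])<45)&(I.max(1)>60)&(I.max(1)<210); P=P[g]
    rng=np.random.default_rng(0);best=None
    for _ in range(600):
        q=P[rng.choice(len(P),3,0)]; nn=np.cross(q[1]-q[0],q[2]-q[0]); l=np.linalg.norm(nn)
        if l<1e-5 or abs(nn[2]/l)<.65: continue
        k=abs((P-q[0])@(nn/l))<.002
        if best is None or k.sum()>best.sum(): best=k
    Q=P[best]; cc=Q.mean(0); nn=np.linalg.svd(Q-cc)[2][2]; nn*=np.sign(nn[2])
    print(n,'plane',len(Q),cc.round(4),'n',nn.round(3),'tilt',np.degrees(np.arccos(nn[2])).round(1),'az',np.degrees(np.arctan2(nn[1],nn[0])).round(1))
    return c,Q,cc,nn
E
python3 -c "
from h import *
to(.654,.019,.138,-7.7); lid((.653,.011,.11))"
```

```text
11.3 [0.6556 0.0184 0.1397] [0.7531 0.6579 0.0014 0.0012] [6.3 0.1 6. ] 0.016544134005067736 58.61592024564743 [-0.74  0.64  0.93  1.54 -0.53  1.23  0.14]
closing az -7.72 MOVE [ 0.3 -1.7  1.7] turn -0.0
side plane 1308 [0.663  0.0268 0.1034] n [-0.57   0.077  0.818] tilt 35.1 az 172.3
```

Call:
drive_tool:
  moves:
    - [0,0,-10,0,-1]
    - [0,0,-25,0,-1]
    - [0,0,-45,0,-1]
    - [0,0,-70,0,-1]
    - [0,0,-100,0,-1]
    - [0,0,-120,0,-1]
    - [0,0,-120,0,-1]

```text
time_s: 12.22
position: [0.6548, 0.0184, 0.26]
orientation: [0.753, 0.658, 0.001, 0.001]
contact_force: [1.0, 0.6, -2.8]
gripper_width: 0.0166
finger_force: 58.7
```

```bash
python3 -c "
from h import *
s=st(); p=np.array(s['position']); lid(p+[0,-.01,-.02])
to(.40+.054,-.006+.03,.26,-91.6)"
```

```text
12.225 [0.6548 0.0184 0.26  ] [7.532e-01 6.578e-01 1.100e-03 6.000e-04] [ 1.   0.6 -2.8] 0.01662515563299738 58.68042469024658 [-0.77  0.55  1.    1.4  -0.46  1.44  0.09]
side plane 1421 [0.6625 0.0263 0.2239] n [-0.569  0.076  0.819] tilt 35.0 az 172.4
12.275 [0.6543 0.0187 0.2585] [7.531e-01 6.579e-01 3.000e-04 0.000e+00] [-0.3 -0.  -2.1] 0.016233239385006384 58.67783546447754 [-0.77  0.55  1.    1.4  -0.46  1.43  0.09]
closing az -7.73 MOVE [ -21.6 -199.2   -1.6] turn 83.9
```

The lid holds in the grip at 35°. I'll turn it over the console and press its tongue on the console top to reduce the tilt to about 20°.

Call:
drive_tool:
  moves:
    - [-2,-20,0,9,-1]
    - [-4,-45,0,19,-1]
    - [-6,-72,0,29,-1]
    - [-8,-100,0,40,-1]
    - [-10,-128,0,51,-1]
    - [-12,-155,0,62,-1]
    - [-14,-180,0,73,-1]
    - [-16,-198,0,83.9,-1]

```text
time_s: 13.28
position: [0.4596, 0.0301, 0.2563]
orientation: [0.997, 0.079, -0.006, -0.001]
contact_force: [-0.3, 0.6, -3.0]
gripper_width: 0.0164
finger_force: 58.9
```

Call:
drive_tool:
  moves:
    - [0,0,20,0,-1]
    - [0,0,45,0,-1]
    - [0,0,58,0,-1]
    - [0,0,58,0,-1]

```text
time_s: 13.78
position: [0.4599, 0.0295, 0.1988]
orientation: [0.997, 0.081, -0.006, -0.001]
contact_force: [0.3, 0.6, -1.8]
gripper_width: 0.0165
finger_force: 59.8
```

```bash
python3 -c "
from h import *
to(.456,.03,.185,-91.6); p=r.state()['position']; lid(p+np.array([-.008,0,-.02])); lid(p+np.array([-.008,0,-.02]),'top')"
```

```text
13.775 [0.4599 0.0295 0.1988] [ 9.967e-01  8.060e-02 -6.000e-03 -6.000e-04] [ 0.3  0.6 -1.8] 0.016455955417304314 59.78754937648773 [-1.45 -0.12  1.26  1.98  0.12  1.22 -1.65]
closing az -80.75 MOVE [-3.6 -1.1 13.8] turn 10.8
side plane 2083 [0.454  0.0281 0.1576] n [-0.088  0.569  0.818] tilt 35.1 az 98.8
top plane 1051 [0.4122 0.0436 0.1427] n [-0.085  0.564  0.822] tilt 34.8 az 98.6
```

Call:
drive_tool:
  moves:
    - [-2,0,-6,5,-1]
    - [-4,-1,-6,10.8,-1]
    - [-4,-1,-6,10.8,-1]
    - [-4,-1,0,10.8,-1]
    - [-4,-1,4,10.8,-1]
    - [-4,-1,8,10.8,-1]
    - [-4,-1,8,10.8,-1]
  newtons: 40

```text
time_s: 14.75
position: [0.457, 0.0292, 0.1917]
orientation: [1.0, -0.013, -0.005, -0.0]
contact_force: [0.3, -4.3, 5.6]
gripper_width: 0.0163
finger_force: 52.6
```

```bash
python3 -c "
from h import *
to(.456,.03,.185,-91.6); p=r.state()['position']; lid(p+np.array([-.008,0,-.02]))"
```

```text
14.75 [0.457  0.0292 0.1917] [ 9.999e-01 -1.330e-02 -4.800e-03 -3.000e-04] [ 0.3 -4.3  5.6] 0.016302824474693625 52.57345229387283 [-1.4  -0.11  1.22  2.    0.11  1.2  -1.83]
closing az -91.52 MOVE [-0.9 -0.8  6.7] turn 0.1
side plane 2002 [0.4506 0.0324 0.1518] n [0.009 0.464 0.886] tilt 27.7 az 88.9
```

Call:
drive_tool:
  moves:
    - [0,0,3,0,-1]
    - [0,0,6,0,-1]
    - [0,0,6,0,-1]
    - [0,0,-10,0,-1]
    - [0,-20,-20,0,-1]
    - [0,-20,-20,0,-1]

```text
time_s: 15.55
position: [0.4566, 0.0515, 0.2114]
orientation: [1.0, -0.012, -0.005, -0.001]
contact_force: [1.1, -0.5, -2.2]
gripper_width: 0.0163
finger_force: 42.8
```

```bash
python3 -c "
from h import *
s=st(); p=np.array(s['position']); c,Q,cc,n=lid(p+np.array([-.008,0,-.02])); print('delta', ((p-cc)@n-.025)/n[2])
# lid x extent and tongue edge
y=np.r_[n[:2]/np.hypot(*n[:2]),0]; y-=n*(y@n); y/=np.linalg.norm(y); x=np.cross(y,n)
uv=np.c_[(Q-p)@x,(Q-p)@y]*1000; print(np.percentile(uv,[0,.5,99.5,100],axis=0).round(1)); print(y.round(3),x.round(3))
print(cv2.minAreaRect(uv.astype(np.float32)))
cv2.imwrite('pics/t.png',c['image'][120:320,240:480,::-1].repeat(3,0).repeat(3,1))"
```

```text
15.55 [0.4566 0.0515 0.2114] [ 0.9999 -0.0119 -0.0055 -0.0011] [ 1.1 -0.5 -2.2] 0.01632357861833203 42.81812131404877 [-1.41 -0.13  1.16  1.96  0.12  1.24 -1.89]
side plane 1858 [0.4488 0.0533 0.1749] n [0.013 0.377 0.926] tilt 22.2 az 88.0
delta 0.008923209673073505
[[-95.7 -56.2]
 [-94.4 -54.1]
 [ 74.8  70.6]
 [ 75.8  72.2]]
[ 0.032  0.925 -0.378] [ 0.999 -0.035  0.   ]
((-10.316001892089844, 7.765979766845703), (171.95758056640625, 127.3216781616211), 0.5617565512657166)
```

View pics/t.png

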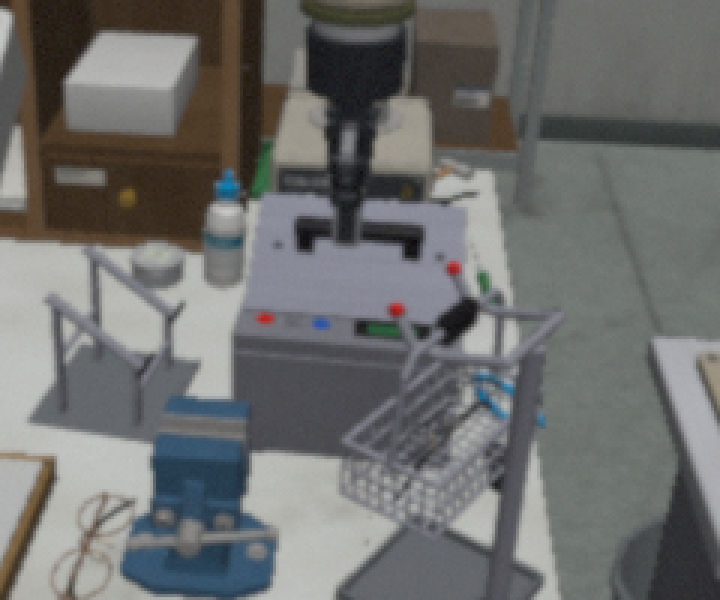

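The lid is held tilted about 22°, roughly centred behind the console. The slot allows ±2 mm in x, so I measure the console more accurately with the same camera.

Run:
```python
from h import *
for n in('side0','top0'):
    w=world(dict(np.load(n+'.npz')))
    def sel(x0,x1,y0,y1,z0,z1): return w[(w[...,0]>x0)&(w[...,0]<x1)&(w[...,1]>y0)&(w[...,1]<y1)&(w[...,2]>z0)&(w[...,2]<z1)]
    P=sel(.34,.56,.085,.11,.02,.115)
    if len(P)>300:
        f=np.polyfit(P[:,0],P[:,1],1); k=abs(P[:,1]-np.polyval(f,P[:,0]))<.004; f=np.polyfit(P[k,0],P[k,1],1)
        print(n,'face yaw',np.degrees(np.arctan(f[0])).round(2),'y at .447',np.polyval(f,.447).round(4),'x ext',np.percentile(P[k,0],[0,.5,2,98,99.5,100]).round(4))
    for nm,b in(('console',(.33,.57,.045,.11,.121,.130)),('rim',(.33,.57,-.08,.04,.091,.099))):
        P=sel(*b); a=-np.radians(1.7); ax=np.array([np.cos(a),np.sin(a)]);ay=np.array([-ax[1],ax[0]])
        U=np.c_[P[:,:2]@ax,P[:,:2]@ay]; 
        # per-row extents
        for ax_,o in((0,1),(1,0)):
            e=[]
            for q in np.arange(U[:,o].min()+.006,U[:,o].max()-.006,.006):
                s=U[abs(U[:,o]-q)<.003][:,ax_]; 
                if len(s)>4: e.append([q,s.min(),s.max()])
            e=np.array(e); print(n,nm,'axis',ax_,'med lo/hi',np.median(e[:,1]).round(4),np.median(e[:,2]).round(4),'slopes',np.degrees(np.polyfit(e[:,0],e[:,1],1)[0]).round(1),np.degrees(np.polyfit(e[:,0],e[:,2],1)[0]).round(1))
```

```text
side0 face yaw -2.06 y at .447 0.0963 x ext [0.3588 0.3603 0.3629 0.5356 0.5398 0.5426]
side0 console axis 0 med lo/hi 0.3577 0.5381 slopes 0.6 1.3
side0 console axis 1 med lo/hi 0.062 0.1104 slopes 0.0 1.8
side0 rim axis 0 med lo/hi 0.3551 0.5386 slopes -32.3 30.8
side0 rim axis 1 med lo/hi -0.0527 -0.0364 slopes -0.8 -0.8
top0 console axis 0 med lo/hi 0.3544 0.5375 slopes 0.3 1.5
top0 console axis 1 med lo/hi 0.06 0.1098 slopes 0.6 -0.4
top0 rim axis 0 med lo/hi 0.3533 0.5387 slopes -4.4 2.2
top0 rim axis 1 med lo/hi -0.0537 0.0515 slopes 0.2 17.8
```

```bash
python3 -c "
from h import *
to(.4571,-.009,.205,-92); print(np.round(r.state()['tau'],1))"
```

```text
15.6 [0.4565 0.0504 0.211 ] [ 9.999e-01 -1.250e-02 -5.800e-03 -8.000e-04] [-0.2 -0.2 -2.9] 0.016429136015934816 42.823246121406555 [-1.41 -0.13  1.16  1.96  0.12  1.24 -1.89]
closing az -91.43 MOVE [ 2.2 59.4  5.9] turn 0.6
[ -0.8  -5.   -5.7 -39.1  -0.2   0.1  -0.2]
```

Call:
drive_tool:
  moves:
    - [2,15,3,0,-1]
    - [2,30,6,0,-1]
    - [2,45,6,0,-1]
    - [2,52,6,0,-1]
    - [2,59,6,0,-1]
    - [2,59,6,0,-1]
  newtons: 60

```text
time_s: 16.35
position: [0.4572, -0.0093, 0.2053]
orientation: [1.0, -0.014, -0.005, -0.001]
contact_force: [0.3, 0.1, -2.0]
gripper_width: 0.0154
finger_force: 58.6
```

```bash
cat > m.py <<'E'
from h import *
to(.4571,-.009,.160,-92); s=r.state(); p=np.array(s['position']); print(np.round(s['tau'],1))
c,Q,cc,n=lid(p+np.array([-.01,0,-.02])); print('delta', ((p-cc)@n-.025)/n[2])
y=np.r_[n[:2]/np.hypot(*n[:2]),0]; y-=n*(y@n); y/=np.linalg.norm(y); x=np.cross(y,n)
uv=np.c_[(Q-p)@x,(Q-p)@y]*1000; print(np.percentile(uv,[0,.5,99.5,100],axis=0).round(1)); print(cv2.minAreaRect(uv.astype(np.float32)))
w=world(c); U=w[(w[...,0]>.33)&(w[...,0]<.57)&(w[...,1]>.06)&(w[...,1]<.11)&(w[...,2]>.121)&(w[...,2]<.13)]
print('console',cv2.minAreaRect((U[:,:2]*1000).astype(np.float32)))
k=abs((Q-p)@y)<.05; print('lid x ext',Q[:,0].min(),Q[:,0].max(), 'console x ext',U[:,0].min(),U[:,0].max(),'tongue y',np.percentile(Q[:,1],99.5))
E
python3 m.py
```

```text
16.35 [ 0.4572 -0.0093  0.2053] [ 0.9999 -0.0137 -0.0055 -0.0011] [ 0.3  0.1 -2. ] 0.01543432529224697 58.59592393040657 [-1.36 -0.17  1.22  1.98  0.16  1.24 -1.8 ]
closing az -91.57 MOVE [ 0.4 -0.2 45.3] turn 0.4
[  0.5  -1.2  -5.6 -38.1   0.2   0.1   0.1]
side plane 1657 [ 0.4479 -0.0051  0.1677] n [0.011 0.369 0.929] tilt 21.7 az 88.3
delta 0.00909673378310229
[[-96.6 -56.4]
 [-95.8 -54.5]
 [ 74.4  70.8]
 [ 75.3 124.1]]
((-10.834320068359375, 34.02205276489258), (171.77947998046875, 179.7379150390625), 0.5501939058303833)
console ((451.05810546875, 80.12403106689453), (40.22152328491211, 181.45010375976562), 89.67699432373047)
lid x ext 0.3606804738330102 0.5329618015088532 console x ext 0.36033465272978343 0.5417784787300406 tongue y 0.04512009320974858
```

Call:
drive_tool:
  moves:
    - [1,5,0,0,-1]
    - [1,5,20,0,-1]
    - [1,5,38,0,-1]
    - [1,5,46,0,-1]
    - [1,5,46,0,-1]

```text
time_s: 17.02
position: [0.4573, -0.0142, 0.1589]
orientation: [1.0, -0.013, -0.006, 0.0]
contact_force: [0.2, 0.1, -1.9]
gripper_width: 0.0153
finger_force: 58.9
```

```bash
python3 m.py; python3 -c "
from h import *
x=cam('side')['image']; cv2.imwrite('pics/i1.png',cv2.resize(x[150:270,290:430,::-1],(700,600),interpolation=2))"
```

```text
17.025 [ 0.4573 -0.0142  0.1589] [ 9.999e-01 -1.340e-02 -6.000e-03  2.000e-04] [ 0.2  0.1 -1.9] 0.015315356564359566 58.877714574337006 [-1.33  0.03  1.31  2.03 -0.03  1.11 -1.61]
closing az -91.54 MOVE [-0.3 -5.2 -1.1] turn 0.5
[  0.   -6.7   0.8 -35.9  -0.5  -0.1   0.5]
side plane 1202 [ 0.4462 -0.0227  0.1266] n [0.017 0.371 0.928] tilt 21.8 az 87.3
delta 0.00893875976626721
[[-96.7 -55.5]
 [-94.3 -54.4]
 [ 75.   49.3]
 [ 76.5  50.1]]
((-10.181228637695312, -2.1440391540527344), (171.6028289794922, 105.88610076904297), 1.1141778230667114)
console ((450.95440673828125, 80.32907104492188), (41.65187072753906, 181.4392547607422), 89.13106536865234)
lid x ext 0.3613455991150822 0.5328328759849311 console x ext 0.36021046363438075 0.5416777078425535 tongue y 0.020495626600615758
```

View pics/i1.png

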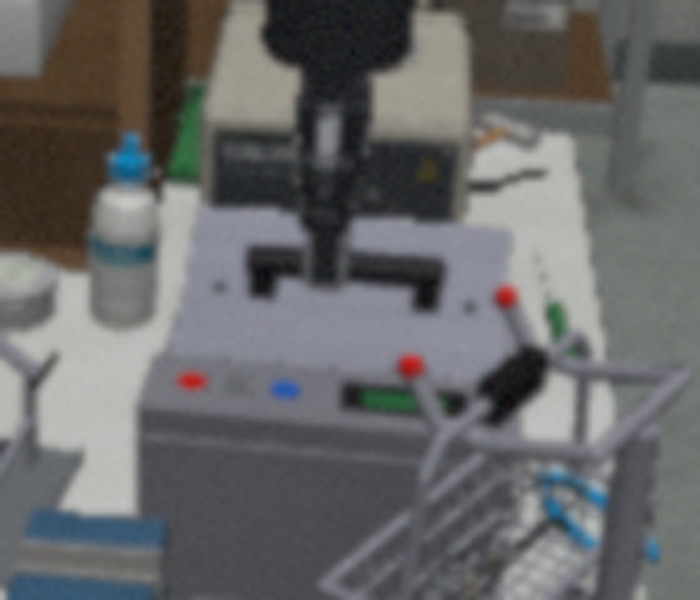

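The lid's lower edge has dropped behind the brow, with its x extent centred on the console. Now I slide the tongue under the brow.

Call:
drive_tool:
  moves:
    - [0,-4,0,0,-1]
    - [0,-8,0,0,-1]
    - [0,-11,1,0,-1]
    - [0,-13,2,0,-1]
    - [0,-13,2,0,-1]

```text
time_s: 17.75
position: [0.4578, -0.0009, 0.1572]
orientation: [1.0, -0.013, -0.006, -0.001]
contact_force: [0.2, -0.1, -2.5]
gripper_width: 0.0156
finger_force: 58.9
```

Call:
drive_tool:
  moves:
    - [0,-3,0,0,-1]
    - [0,-6,0,0,-1]
    - [0,-8,0.5,0,-1]
    - [0,-8,0.5,0,-1]

```text
time_s: 18.25
position: [0.458, 0.0072, 0.1567]
orientation: [1.0, -0.013, -0.006, -0.001]
contact_force: [0.5, -0.2, -2.3]
gripper_width: 0.0153
finger_force: 58.9
```

The tongue is under the brow with no contact force. Now I lower the clip edge, following the arc about the tongue.

Call:
drive_tool:
  moves:
    - [0,2.5,3,0,-1]
    - [0,5,6.5,0,-1]
    - [0,7,9,0,-1]
    - [0,9,12,0,-1]
    - [0,9,12,0,-1]

```text
time_s: 18.88
position: [0.4573, -0.0024, 0.1444]
orientation: [1.0, -0.014, -0.006, -0.001]
contact_force: [-0.7, 1.0, -1.6]
gripper_width: 0.0142
finger_force: 58.4
```

```bash
python3 m.py
```

```text
18.875 [ 0.4573 -0.0024  0.1444] [ 9.999e-01 -1.370e-02 -5.900e-03 -5.000e-04] [-0.7  1.  -1.6] 0.014150033860702977 58.41700930148363 [-1.31  0.09  1.29  2.05 -0.1   1.08 -1.57]
closing az -91.57 MOVE [ -0.2   6.6 -15.6] turn 0.4
[  0.2 -12.    3.3 -35.7  -0.1   0.    0.2]
side plane 769 [ 0.4475 -0.0107  0.1119] n [0.008 0.186 0.983] tilt 10.7 az 87.6
delta 0.008662661809023656
[[-96.  -70.6]
 [-93.9 -67.8]
 [ 75.  108.8]
 [ 75.8 110.3]]
((-10.60760498046875, 19.543533325195312), (171.98370361328125, 180.13160705566406), 0.9137001037597656)
console ((450.9404296875, 80.06837463378906), (40.13613510131836, 181.4273681640625), 89.82823944091797)
lid x ext 0.3603281581640939 0.5325497426057748 console x ext 0.3602306533318542 0.5416546037518568 tongue y 0.0977389944751734
```

Call:
drive_tool:
  moves:
    - [0,1,2.5,0,-1]
    - [0,2,5,0,-1]
    - [0,3,7,0,-1]
    - [0,4,9,0,-1]
    - [0,4,11,0,-1]
    - [0,4,12,0,-1]
    - [0,4,12,0,-1]

```text
time_s: 19.8
position: [0.4574, -0.0063, 0.1328]
orientation: [1.0, -0.014, -0.006, -0.001]
contact_force: [-2.0, -0.5, 4.6]
gripper_width: 0.0134
finger_force: 60.6
```

```bash
python3 m.py
```

```text
19.8 [ 0.4574 -0.0063  0.1328] [ 9.999e-01 -1.370e-02 -5.600e-03 -7.000e-04] [-2.  -0.5  4.6] 0.013405829959485424 60.56641459465027 [-1.26  0.14  1.27  2.06 -0.15  1.05 -1.52]
closing az -91.57 MOVE [ -0.6   2.6 -27.2] turn 0.4
[ -0.3 -13.9   4.2 -33.3   0.1  -0.6  -0. ]
side plane 563 [0.4614 0.0678 0.1256] n [0.002 0.003 1.   ] tilt 0.2 az 62.5
delta -0.018059063357744206
[[-114.   -89. ]
 [-102.6  -72.7]
 [  43.6  111.3]
 [  46.7  113. ]]
((-1.4719581604003906, 33.460906982421875), (159.634033203125, 188.10452270507812), 47.117488861083984)
console ((450.9580078125, 79.87409973144531), (39.36591720581055, 181.4270477294922), 89.84082794189453)
lid x ext 0.3784364317899088 0.5407233313597894 console x ext 0.3602436571283093 0.5416719659623933 tongue y 0.0979389523972518
```

Call:
drive_tool:
  moves:
    - [0,0,1,0,-1]
    - [0,0,2,0,-1]
    - [0,0,3,0,-1]
    - [0,0,3,0,-1]

```text
time_s: 20.35
position: [0.4576, -0.0065, 0.132]
orientation: [1.0, -0.014, -0.007, -0.001]
contact_force: [-23.6, -1.5, 54.8]
gripper_width: 0.0137
finger_force: 67.5
```

```bash
cat > k.py <<'E'
from h import *
st()
for n in('side','top'):
    c=cam(n,n+'_k.png'); w=world(c); m=(w[...,0]>.37)&(w[...,0]<.53)&(w[...,1]>-.075)&(w[...,1]<.04)&(w[...,2]>.085)&(w[...,2]<.118)
    P=w[m]; A=np.c_[P[:,:2]-[.447,-.0065],np.ones(len(P))]; k=np.ones(len(P),bool)
    for _ in range(6):
        f=np.linalg.lstsq(A[k],P[k,2],rcond=None)[0]; k=abs(A@f-P[:,2])<.003
    print(n,k.sum(),len(P),'z at origin',f[2].round(4),'slopes',f[:2].round(4), 'y of edge',np.percentile(P[k,1],[.5,2]).round(4))
    m=(w[...,0]>.42)&(w[...,0]<.47)&(w[...,1]>-.1)&(w[...,1]<-.05)&(w[...,2]>.1)&(w[...,2]<.14); Q=w[m]
    if len(Q): print('clip pts',len(Q),np.percentile(Q,[2,50,98],axis=0).round(4).tolist(),'top',Q[Q[:,2]>.12][:,1].mean() if (Q[:,2]>.12).any() else '')
E
python3 k.py
```

```text
20.35 [ 0.4576 -0.0065  0.132 ] [ 0.9999 -0.0138 -0.0069 -0.0014] [-23.6  -1.5  54.8] 0.01366361296415168 67.53391742706299 [-1.25  0.15  1.27  2.06 -0.16  1.06 -1.51]
side 423 518 z at origin 0.0997 slopes [ 0.0015 -0.0002] y of edge [-0.0637 -0.0609]
clip pts 80 [[0.428, -0.0861, 0.1055], [0.436, -0.0688, 0.1199], [0.4442, -0.0591, 0.1306]] top -0.07572531344014578Traceback (most recent call last):
  File "k.py", line 8, in <module>
    print(n,k.sum(),len(P),'z at origin',f[2].round(4),'slopes',f[:2].round(4), 'y of edge',np.percentile(P[k,1],[.5,2]).round(4))
                                                                                            ~~~~~~~~~~~~~^^^^^^^^^^^^^^^
    return _quantile_unchecked(
        a, q, axis, out, overwrite_input, method, keepdims, weights)
    return _ureduce(a,
                    func=_quantile_ureduce_func,
    ...<5 lines>...
                    overwrite_input=overwrite_input,
                    method=method)
    r = func(a, **kwargs)
    result = _quantile(arr,
                       quantiles=q,
    ...<2 lines>...
                       out=out,
                       weights=wgt)
    slices_having_nans = np.isnan(arr[-1, ...])
                                  ~~~^^^^^^^^^
IndexError: index -1 is out of bounds for axis 0 with size 0
```

The lid is flat: its top is at 0.0997 m with near-zero slope. I'll ease off, release and withdraw.

Call:
drive_tool:
  moves:
    - [0,0,-2,0,-1]
    - [0,0,-3,0,-0.6]
    - [0,0,-3,0,-0.2]
    - [0,0,-3,0,-0.1]
    - [0,0,-3,0,-0.1]
    - [0,0,-30,0,-0.1]
    - [0,0,-80,0,-0.1]
    - [0,0,-120,0,-0.1]

```text
time_s: 21.45
position: [0.4584, -0.0058, 0.251]
orientation: [1.0, -0.013, -0.005, -0.002]
contact_force: [1.0, 1.1, -0.2]
gripper_width: 0.038
finger_force: 0.0
```

Call:
drive_tool:
  moves:
    - [0,-40,-20,0,-0.1]
    - [0,-90,-40,0,-0.1]
    - [0,-140,-60,0,-0.1]
    - [0,-190,-80,0,-0.1]
    - [0,-240,-80,0,-0.1]
    - [0,-290,-80,0,-0.1]
    - [0,-290,-80,0,-0.1]

```text
time_s: 22.32
position: [0.466, 0.288, 0.3288]
orientation: [1.0, -0.01, -0.006, 0.001]
contact_force: [0.3, -1.1, 0.2]
gripper_width: 0.0384
finger_force: 0.0
```

```bash
python3 k.py; python3 -c "
from h import *
a=cam('top')['image'];b=cam('side')['image']
cv2.imwrite('pics/f.png',np.vstack([cv2.resize(x,(480,300),interpolation=2)[:,:,::-1] for x in(a[170:320,170:410],b[160:310,250:490])]))"
```

```text
22.325 [0.466  0.288  0.3288] [ 9.999e-01 -1.030e-02 -5.600e-03  8.000e-04] [ 0.3 -1.1  0.2] 0.03840145932338496 0.0 [-1.5   0.18  1.    1.57 -0.16  1.48 -2.08]
side 445 571 z at origin 0.0998 slopes [0.0025 0.0014] y of edge [-0.0643 -0.0621]
clip pts 157 [[0.4282, -0.0877, 0.1055], [0.4441, -0.0691, 0.1199], [0.461, -0.0596, 0.1302]] top -0.07610849155817741
top 2412 2847 z at origin 0.098 slopes [0.0027 0.0038] y of edge [-0.0667 -0.0629]
clip pts 224 [[0.4265, -0.0879, 0.1004], [0.4426, -0.073, 0.1232], [0.4614, -0.0519, 0.1306]] top -0.07851345424179013
```

View pics/f.png

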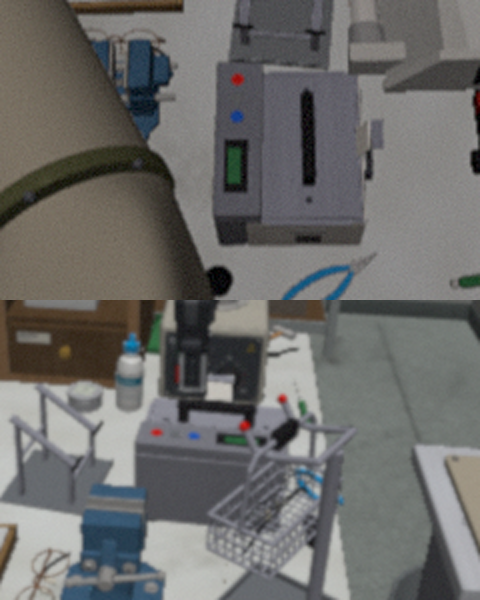

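The lid lies flat on the tub with the clip at its edge, and the basket is still on the prongs. One numeric check of the clip against its starting state, and of the lid's centre and the bail.

Run:
```python
from h import *
def clip(c,n):
    w=world(c); m=(w[...,0]>.43)&(w[...,0]<.46)&(w[...,1]>-.1)&(w[...,1]<-.05)
    for z in(.108,.114,.120,.126):
        Q=w[m&(abs(w[...,2]-z)<.003)]; print(n,z,len(Q),Q[:,1].mean().round(4) if len(Q) else '',end=' | ')
    print()
c=cam('top');cs=cam('side')
clip(dict(np.load('top0.npz')),'top0');clip(c,'top');clip(dict(np.load('side0.npz')),'side0');clip(cs,'side')
for n,k in(('top',c),('side',cs)):
    w=world(k);b=k['image'].max(-1)<50;H=w[b&(w[...,0]>.37)&(w[...,0]<.53)&(abs(w[...,1]+.0065)<.02)&(w[...,2]>.125)&(w[...,2]<.14)]
    print(n,'handle',len(H),cv2.minAreaRect((H[:,:2]*1000).astype(np.float32)))
    S=w[b&(np.hypot(w[...,0]-.379,w[...,1]-.229)<.04)&(w[...,2]>.21)&(w[...,2]<.25)]; print('sleeve',len(S),S.mean(0).round(4) if len(S) else '')
```

```text
top0 0.108 21 -0.0621 | top0 0.114 20 -0.0652 | top0 0.12 27 -0.069 | top0 0.126 83 -0.0791 | 
top 0.108 19 -0.062 | top 0.114 23 -0.0658 | top 0.12 29 -0.0702 | top 0.126 71 -0.0797 | 
side0 0.108 18 -0.062 | side0 0.114 1 -0.0604 | side0 0.12 0  | side0 0.126 10 -0.0833 | 
side 0.108 25 -0.0629 | side 0.114 26 -0.0652 | side 0.12 24 -0.0689 | side 0.126 39 -0.0751 | 
top handle 262 ((446.1011657714844, -4.9590301513671875), (13.366775512695312, 102.60274505615234), 88.75991821289062)
sleeve 0 
side handle 131 ((447.46258544921875, -2.9126505851745605), (13.52718448638916, 93.63184356689453), 89.18062591552734)
sleeve 96 [0.3789 0.2369 0.2381]
```

```bash
python3 -c "
from h import *
print(r.sign_off())"
```

```text
the job is handed in; nothing more can be done
None
```

The basket hangs by its bail on both prongs of the drip stand, and the lid is flat and centred on the cleaner with the clip sprung back over its edge. I handed the job in at about 22 s, but the sign-off returned no verdict.

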